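# Release the cam stop and close the fixture jaw on a candlestick foot

## Robot

A 7-joint arm with a two-finger parallel gripper is mounted at the origin on the work surface. World frame = base frame: x ahead of the robot, y to its left, z up, the work surface at z = 0. Lengths are in m, angles in rad, forces in N, time in s.
With the tool pointing down it reaches from about 0.425 to 0.95 m from the base axis. Payload 16.7 kg.
Tool frame: the origin (TCP) lies midway between the tips of the shut fingers; the grasp point (between the pads) lies hold_point_z behind it (hold_point_z is the distance from the TCP to the grasp point, in m); z points along the fingers, y is the line along which they close (so a half turn about z gives the same grasp; the last joint's range is limited). The gripper opens to 94 mm and grips with 3 to 60 N. Pads are 16 mm wide; open, the fingers measure 119 mm over their backs; the gripper's body (75 mm by 177 mm) begins 78 mm behind the grasp point.
Start: joints at [1.099, 0.426, 0.074, 1.606, -0.034, 1.111, -0.067], TCP at [0.214, -0.64, 0.205] pointing down, gripper open.
Joint ranges: [-2.85, 2.85], [-0.5, 2.14], [-1.23, 1.37], [0.21, 2.46], [-1.02, 4.16], [0.16, 2.05], [-2.73, 2.73]. Speed limits (rad/s): [1.89, 1.89, 2.39, 2.39, 3.01, 3.01, 3.01].

## Interface

Orientations are given as a rotation vector (axis times angle).
In Python, from plant import read_state, read_camera, camera_params, hand_in, hold_point_z gives the robot as it stands.
- The arm moves only by the tool drive_tool, never from a script. Its argument "rows" is a list of rows, each an object with "rot": the turn, a rotation vector about the world's x, y, z in units of 10 degrees (1.0 is 10 degrees), a list of three; "translation": the shift along the world's x, y, z in units of 25 mm (1.0 is 25 mm), a list of three; "gripper": the finger opening in mm, from 0 to 94. A call has 1 to 5 rows; each row is the pose to reach, as a shift and turn from the pose commanded when the call began; what a row does not reach only later rows make up. A row lasts 1/8 s, in which the tool goes at most 62.5 mm and 10.7 degrees, less where a joint would pass 70% of its speed; a pose out of reach is approached as far as the arm can. A call with a gripper value outside its range is refused whole. The fingers move at their own pace and stop on an object; "newtons" is the grip in N (left out, the last holds). Time passes only in rows, so rows that repeat a pose let the fingers close. It gives the time, the measured TCP pose, the force, the opening and the grip force at its end, in the units of the state.
- read_state(): the state, without advancing time (a new reading comes with each control period).
- read_camera(name): name is "side" or "top"; returns the picture (420x560x3 uint8, blue, green, red); there is no depth.
- camera_params(name): a dict with "K" (3x3 intrinsics, pixels), "k1" (the pictures are not rectified: a ray, as slopes to the right and down, at radius r is drawn at 1 + k1 r^2 times it, then the intrinsics apply), "R" (3x3) and "t" (3): a world point X has camera coordinates R X + t. Camera axes: x right, y down, z forward; pixel columns grow to the right and rows downward; lengths in m; the calibration is good to about 2 mm. A picture is of the moment at which its call begins. camera_params takes no time and is no camera call.
- hand_in(): hands the job in; it is judged then, once.
The state is a dict: "time": time; "joint_positions": joint angles; "joint_vel": joint speeds; "effort": joint torques, N m; "tcp_pos": TCP position; "ee_rot": TCP orientation; "contact_force": force on the tool from outside, world axes, zero at the start; "ft_torque": the same for the moment, N m; "width": finger opening in m; "grip_force": force on a finger pad.
Only numpy, scipy, OpenCV 4.12 (cv2) and the standard library are available. Lean on these libraries where they do the work, as an engineer would, in place of code of your own. Each camera call takes 0.05 s, during which the arm holds its last target. There are 200 camera calls.

## Task

Close the sliding jaw of the silversmith's holding fixture on the foot of the candlestick standing in it. First push the cam's lever round until it points straight forward, directly away from the slide's follower nose, so that the cam's low point faces the nose; only then push the slide forward by its rear plate until it is fully home. Just push: do not touch, lift or tip the candlestick, and leave everything else on the bench where it is.

Things in the scene. Friction and masses are not known exactly. Their poses are not given: they have to be found in the camera images.
- fixture: Grey steel base plate, fixed to the bench, 16 mm thick; place and yaw vary. Origin at bench height under the slide's centre line: the plate spans x -155..155, y -100..140 mm. Its +x is forward, the way the slide is pushed, away from the robot; z is up. A fixed jaw 100 mm wide stands across the front, gripping face at x = 129 mm, top 48 mm above the bench.
- jaw_slide (a joint): Travel of the sliding jaw along the fixture's +x, in m: 0 fully back, 0.032 fully home against its stop; starts between 0 and 0.004. About 2.5 N of friction; it stays where it is left. At home the jaws are 1.5 mm further apart than the candlestick's foot is wide.
- nose (a point): Front of the slide's follower nose, a 16 mm round post 20 to 34 mm above the bench on the slide's side arm, at fixture y = 85 mm; this point is 27 mm up. It moves with the slide (fixture x = -82 mm at travel 0) and runs against the cam's rim: the high point stops the slide at about 6 mm of travel, lever sideways at about 20 mm; the low point lets it home with 2 mm to spare.
- push_face (a point): Centre of the rear face of the slide's upright push plate (60 mm wide across y, 10 mm thick, top 75 mm above the bench); this point is 50 mm above the bench, at fixture x = -120 mm plus the travel, y = 0. Push it along fixture +x. Behind it there is free room above the 16 mm thick base plate.
- cam (a joint): Cam angle about its upright pivot, rad, growing anticlockwise seen from above, -0.7 to 2.9: the angle of the lever from fixture +x. 0 = lever straight forward, low point facing the follower nose; 1.57 = lever to fixture +y; 2.9 = nearly straight back, high point towards the nose. Starts between 1.6 and 2.7; about 0.12 N m of friction; stays where it is left.
- cam_pivot (a point): On the cam's pivot axis at mid-height of the lever, 59 mm above the bench, at fixture x = -30, y = 85 mm. The cam is a steel disc of 32 mm radius, 20 to 34 mm above the bench, set 14 mm off the pivot towards the lever (rim 46 mm from the pivot on the lever's side, 18 mm on the other).
- lever_mid (a point): On the cam lever's centre line, 55 mm out from the pivot, 59 mm above the bench. The lever is a dark steel blade on edge, 8 mm thick, 46 to 72 mm above the bench, from the pivot to a 16 mm round wooden end post at 84 mm. A fingertip can push its flat side anywhere between; below are only the cam disc and the follower arm (top 34 mm above the bench).
- candlestick: The short silver candlestick, loose, 108 mm tall, round foot 68 mm in diameter, standing upright on the base plate between the jaws; origin at the centre of its underside (16 mm above the bench). The closing jaw pushes it up to the fixed jaw, to about fixture x = 94 mm.
- candlestick2: Another silver candlestick, 125 mm tall with 68 mm foot, bystander on the bench on the fixture's +y side; origin at the underside.
- sconce: Loose silver candle cup, 38 mm wide, 34 mm tall, bystander standing on the base plate on the fixture's -y side; origin at the underside.
- hammer: Hammer lying on the bench beside the fixture's -y side, bystander.
- punch: Steel punch, 20 mm round, 70 mm tall, standing on the bench beside the fixture's +y side, bystander; origin at the underside.
- tub: White lidded tub, 70 mm round, 75 mm tall, bystander on the -y side; origin at the underside.
- sconce2: Second candle cup like the first, bystander at the rear -y corner of the base plate; origin at the underside.
There are look-alikes about, which are no part of the job. Leave any blue or pink look-alike of the candlestick alone.

How it is judged:
By the outcome, as a careful person would: the job done as asked, in the order asked, and still so for the second after the job is handed in, with the robot touching nothing.
It also fails if it takes over 54 s, if anything falls off the work surface, if the arm or the gripper's body presses on something with over 40 N, if the wrist force passes 120 N, or if a joint passes its speed limit or range.

## Working session

There is one attempt and no reset: what is moved stays moved. The work goes in short steps, Python scripts to look and compute and a tool call to move; the robot and the scene stay as the last step left them, time stands still between calls to the robot, and variables do not carry over. Pictures are saved under pics/ and viewed, at most 10 in all, crops included, and the job is handed in when it is done.

Besides the shell and the picture viewer there is one more tool, called after "Call:" as name([rows], argument=value, ...), one row to a line, values as JSON. drive_tool: Moves the arm, as the interface text tells. Its arguments: {"type":"object","properties":{"rows":{"type":"array"},"newtons":{"type":"number"}},"required":["rows"]}

```bash
mkdir -p pics
cat > h.py <<'E'
import numpy as np, cv2
from plant import *
def ray(cam,u,v):
    p=camera_params(cam);K=np.array(p["K"]);R=np.array(p["R"]);t=np.array(p["t"])
    d=np.linalg.solve(K,[u,v,1.])[:2];s=d.copy()
    for _ in range(30): s=d/(1+p["k1"]*(s@s))
    return -R.T@t, R.T@np.array([s[0],s[1],1.])
def onz(cam,u,v,z):
    c,d=ray(cam,u,v); return c+d*(z-c[2])/d[2]
def proj(cam,X):
    p=camera_params(cam);K=np.array(p["K"]);x=np.array(p["R"])@X+np.array(p["t"])
    s=x[:2]/x[2];s=s*(1+p["k1"]*(s@s));return (K@[s[0],s[1],1])[:2]
E
python3 - <<'E'
from h import *
for c in("top","side"):
    im=read_camera(c);cv2.imwrite(f"pics/{c}0.png",im);p=camera_params(c)
    print(c,-np.array(p["R"]).T@np.array(p["t"]),p["k1"])
s=read_state();print(s["time"],s["tcp_pos"],s["ee_rot"],s["contact_force"],hold_point_z)
E
```

```text
top [0.505316   0.01084394 1.1530068 ] 0.017608049030521898
side [0.59287213 0.732371   0.7741162 ] -0.0524356392504023
0.1 [ 0.21395909 -0.63978075  0.20485438] [-3.09967898e+00 -5.04627191e-01  4.39922216e-04] [ 0.24379608 -0.44176262 -0.00978226] 0.0188
```

View pics/top0.png

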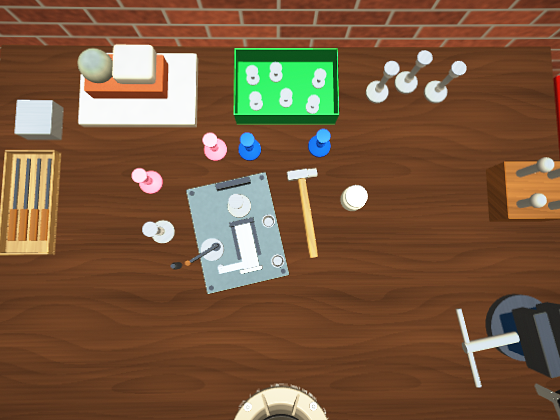

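View pics/side0.png

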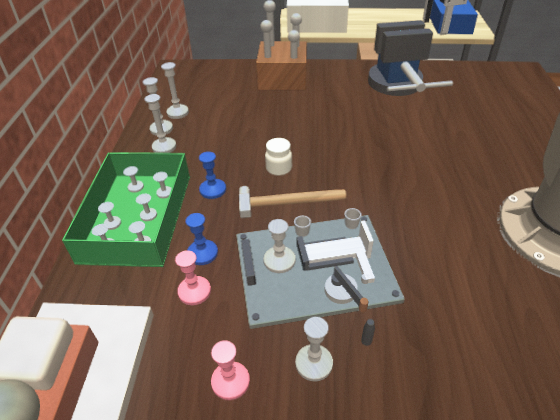

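The top view shows the fixture plate at about (187,190)-(268,172)-(288,272)-(208,293). The silver candlestick in it is at (238,205), the lever runs from (217,246) to about (176,266), and the push plate is near (240,268). Look-alikes of the candlestick, all to be left alone:
- pink at (212,147) and (148,180)
- blue at (249,146) and (320,143)
- silver bystander at (158,231)
- silver group at (376,90), (405,80) and (437,90)
- small ones in the green tray

The punch is at about (176,266), near the lever's end, so I'll check that in a close crop.

Run:
```python
from h import *
im=cv2.imread("pics/top0.png")
cv2.imwrite("pics/crop.png",cv2.resize(im[165:300,140:300],None,fx=4.4,fy=4.4,interpolation=cv2.INTER_CUBIC))
print(im[190,210],im[280,215],im[210,270])
hsv=cv2.cvtColor(im,cv2.COLOR_BGR2HSV)
b,g,r=[im[...,i].astype(int) for i in range(3)]
m=((b>=r+3)&(g>r)&(b<190)).astype(np.uint8)
m[:165]=0;m[300:]=0;m[:,:180]=0;m[:,295:]=0
m=cv2.morphologyEx(m,cv2.MORPH_OPEN,np.ones((3,3)))
n,l,st,ct=cv2.connectedComponentsWithStats(m);k=1+st[1:,4].argmax()
c=max(cv2.findContours((l==k).astype(np.uint8),0,2)[0],key=cv2.contourArea)
W=np.array([onz("top",*p[0],0.016)[:2] for p in c],np.float32)
(cx,cy),wh,a=cv2.minAreaRect(W);print(st[k],cx,cy,wh,a);print(cv2.boxPoints(((cx,cy),wh,a)))
```

```text
[194 191 162] [188 184 156] [191 188 159]
[207 257  79  33 999] 0.45369234681129456 0.09598485380411148 (0.0663374587893486, 0.2239023745059967) 13.583800315856934
[[ 0.39515775  0.19701423]
 [ 0.44774508 -0.02062502]
 [ 0.51222694 -0.00504452]
 [ 0.4596396   0.21259473]]
```

View pics/crop.png

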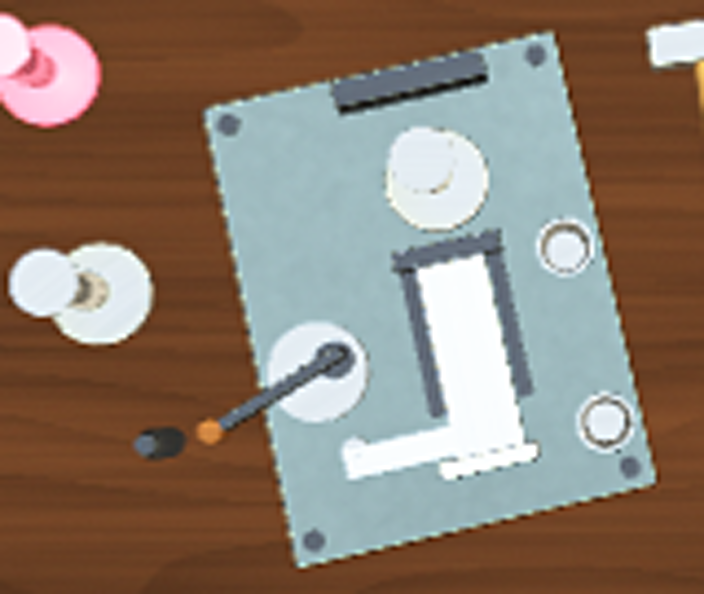

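The crop confirms the scene. Pivot is at (335,358), lever end post at (208,432) and punch at (158,442), just beyond the post. The push plate is at (490,460) and the nose is by (352,445). Next I'll fit the plate and lever.

```bash
cat >> h.py <<'E'
def fixture(im):
    b,g,r=[im[...,i].astype(int) for i in range(3)]
    m=((b-r>12)&(b>120)).astype(np.uint8)
    m[:165]=0;m[300:]=0;m[:,:180]=0;m[:,295:]=0
    c=np.vstack([q for q in cv2.findContours(m,0,1)[0] if cv2.contourArea(q)>300])
    W=np.array([onz("top",*p[0],0.016)[:2] for p in c],np.float32)
    return cv2.minAreaRect(W)
def lever(im,F):  # F = (origin, yaw)
    pass
E
python3 - <<'E'
from h import *
im=cv2.imread("pics/top0.png")
rc=fixture(im);print(rc);B=cv2.boxPoints(rc);print(B)
cr=np.array([(205,108),(553,33),(655,485),(298,567)])/4.4+[140,165]
H=np.array([onz("top",*p,0.016)[:2] for p in cr]);print(H) # front-left, front-right, rear-right, rear-left
f=(H[0]+H[1]-H[2]-H[3]);yaw=np.arctan2(f[1],f[0]);
ll=H[0]+H[3]-H[1]-H[2];print("yaw",yaw,np.arctan2(-ll[0],ll[1]))
long=B[np.argsort(-B[:,0])];f=long[:2].sum(0)-long[2:].sum(0);y2=np.arctan2(f[1],f[0]);print("yaw rect",y2)
for y,cn in((yaw,H.mean(0)),(y2,np.array(rc[0]))):
    R=np.array([[np.cos(y),-np.sin(y)],[np.sin(y),np.cos(y)]])
    o=cn-R@[0,.02];print("origin",o)
    for n,q,z in(("pivot",(335,358),.072),("post",(208,432),.072),("punchtop",(145,444),.07),("candle",(437,180),.016),("platetop",(489,460),.075),("nosetop",(352,445),.034)):
        X=onz("top",q[0]/4.4+140,q[1]/4.4+165,z)[:2];print(n,X,R.T@(X-o))
    ex=lambda x,yy,z:proj("side",np.r_[R@[x,yy]+o,z])
    print("side proj corners",[ex(a,b,.016).round(0) for a,b in((.155,.14),(.155,-.1),(-.155,-.1),(-.155,.14))],ex(-.12,0,.075))
E
```

```text
((0.5682766437530518, 0.1365194022655487), (0.3067222833633423, 0.26746031641960144), 12.774201393127441)
[[ 0.3891424   0.23303002]
 [ 0.44828033 -0.02781039]
 [ 0.7474109   0.04000878]
 [ 0.68827295  0.3008492 ]]
[[ 0.69516384  0.27023783]
 [ 0.74614121  0.03837049]
 [ 0.44559547 -0.02858585]
 [ 0.39442054  0.20276184]]
yaw 0.21995630905243485 0.21705473649091758
yaw rect 0.22295189
origin [0.574694   0.10117794]
pivot [0.5276932  0.17279503] [-0.0302425   0.08014659]
post [0.4823299  0.25050055] [-0.05755852  0.16587762]
punchtop [0.47511864 0.28960068] [-0.05606491  0.20560912]
candle [0.64654676 0.11542687] [ 0.07323053 -0.0017717 ]
platetop [0.46442471 0.07622462] [-0.11305706 -0.0002928 ]
nosetop [0.47280823 0.16667407] [-0.08514064  0.08614828]
side proj corners [array([249., 323.]), array([237., 232.]), array([369., 213.]), array([405., 297.])] [370.03030834 228.49966443]
origin [0.57269883 0.11701442]
pivot [0.5276932  0.17279503] [-0.03155808  0.06435115]
post [0.4823299  0.25050055] [-0.05861717  0.15016363]
punchtop [0.47511864 0.28960068] [-0.05700454  0.18989047]
candle [0.64654676 0.11542687] [ 0.07166909 -0.01787673]
platetop [0.46442471 0.07622462] [-0.11461323 -0.01583979]
nosetop [0.47280823 0.16667407] [-0.086438    0.07051727]
side proj corners [array([250., 331.]), array([236., 237.]), array([370., 218.]), array([408., 304.])] [371.62868559 234.00470723]
```

Call:
drive_tool([
  {"rot":[0,0,-0.6],"translation":[10,13,0],"gripper":0},
  {"rot":[0,0,-0.6],"translation":[10,13,0],"gripper":0},
  {"rot":[0,0,-0.6],"translation":[10,13,0],"gripper":0},
  {"rot":[0,0,-0.6],"translation":[10,13,0],"gripper":0},
  {"rot":[0,0,-0.6],"translation":[10,13,0],"gripper":0},
])

```text
time: 0.72
tcp_pos: [0.4055, -0.3906, 0.2054]
ee_rot: [-3.123, -0.342, 0.0]
contact_force: [1.7, -0.4, 0.5]
width: 0.0477
grip_force: 0.0
```

Call:
drive_tool([
  {"rot":[0,0,0],"translation":[2,12,0],"gripper":0},
  {"rot":[0,0,0],"translation":[2,12,0],"gripper":0},
  {"rot":[0,0,0],"translation":[2,12,0],"gripper":0},
  {"rot":[0,0,0],"translation":[2,12,0],"gripper":0},
  {"rot":[0,0,0],"translation":[2,12,0],"gripper":0},
])

```text
time: 1.35
tcp_pos: [0.4545, -0.0901, 0.2055]
ee_rot: [3.123, 0.343, 0.0]
contact_force: [0.4, -0.4, -0.1]
width: 0.0009
grip_force: 0.0
```

Call:
drive_tool([
  {"rot":[0,0,0],"translation":[0,10,0],"gripper":0},
  {"rot":[0,0,0],"translation":[0,10,0],"gripper":0},
  {"rot":[0,0,0],"translation":[0,10,0],"gripper":0},
  {"rot":[0,0,0],"translation":[0,10,0],"gripper":0},
  {"rot":[0,0,0],"translation":[0,10,0],"gripper":0},
])

```text
time: 1.98
tcp_pos: [0.4538, 0.1622, 0.2054]
ee_rot: [-3.12, -0.352, 0.0]
contact_force: [0.8, -1.2, -0.1]
width: 0.0006
grip_force: 0.0
```

Call:
drive_tool([
  {"rot":[0,0,0],"translation":[0.9,2.0,0],"gripper":0},
  {"rot":[0,0,0],"translation":[0.9,2.0,0],"gripper":0},
  {"rot":[0,0,0],"translation":[0.9,2.0,-2],"gripper":0},
  {"rot":[0,0,0],"translation":[0.9,2.0,-4],"gripper":0},
  {"rot":[0,0,0],"translation":[0.9,2.0,-4.4],"gripper":0},
])

```text
time: 2.6
tcp_pos: [0.4754, 0.2055, 0.093]
ee_rot: [3.121, 0.34, -0.007]
contact_force: [-0.1, 0.2, 0.7]
width: 0.0005
grip_force: 0.0
```

Run:
```python
from h import *
a=read_camera("top");b=read_camera("side")
cv2.imwrite("pics/s1.png",np.hstack([cv2.resize(a[165:300,140:300],None,fx=2.5,fy=2.5,interpolation=2),cv2.resize(b[205:340,240:400],None,fx=2.5,fy=2.5,interpolation=2)]))
print(read_state()["tcp_pos"])
```

```text
[0.47691069 0.20680056 0.09537344]
```

View pics/s1.png

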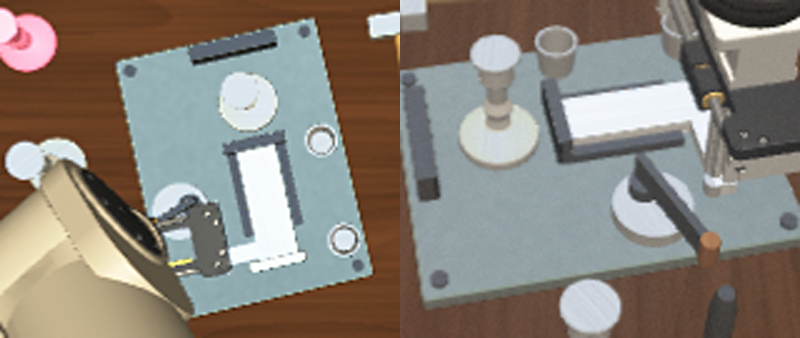

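Both views show the closed fingertips behind the lever's rear side and clear of it, with the tip at (715,185) in the side half. The punch and candlestick2 are also clear. I'll descend.

Call:
drive_tool([
  {"rot":[0,0,0],"translation":[-0.2,0.2,0],"gripper":0},
  {"rot":[0,0,0],"translation":[-0.2,0.2,-0.8],"gripper":0},
  {"rot":[0,0,0],"translation":[-0.2,0.2,-1.6],"gripper":0},
  {"rot":[0,0,0],"translation":[-0.2,0.2,-1.6],"gripper":0},
])

```text
time: 3.2
tcp_pos: [0.472, 0.2128, 0.056]
ee_rot: [3.123, 0.342, 0.0]
contact_force: [-0.3, -0.2, 0.3]
width: 0.0003
grip_force: 0.0
```

Run:
```python
from h import *
s=read_state();print(s["tcp_pos"],s["contact_force"])
o=np.array([.5747,.1012]);y=.219;R=np.array([[np.cos(y),-np.sin(y)],[np.sin(y),np.cos(y)]])
print(R.T@(s["tcp_pos"][:2]-o))
P=np.array([-.03,.085])
for d in (1.7,1.4,1.1,.8,.5,.3,.15,0):
    u=np.array([np.cos(d),np.sin(d)]);n=np.array([-u[1],u[0]])
    off=.004+.008*abs(u[1])+.0125*abs(u[0])
    w=R@(P+.055*u+off*n)+o; print(d,w.round(4),((w-s["tcp_pos"][:2])/.025).round(2))
```

```text
[0.47198527 0.21282256 0.05602237] [-0.25330535 -0.18012837  0.31197611]
[-0.076011    0.13127162]
1.7 [0.4955 0.2247] [0.94 0.48]
1.4 [0.5103 0.2319] [1.53 0.76]
1.1 [0.5244 0.2351] [2.1  0.89]
0.8 [0.5401 0.2342] [2.72 0.85]
0.5 [0.5559 0.228 ] [3.36 0.61]
0.3 [0.5656 0.2208] [3.75 0.32]
0.15 [0.5719 0.2139] [4.   0.04]
0 [0.5771 0.2057] [ 4.2  -0.28]
```

Call:
drive_tool([
  {"rot":[0,0,0],"translation":[0.5,0.25,0],"gripper":0},
  {"rot":[0,0,0],"translation":[0.95,0.5,0],"gripper":0},
  {"rot":[0,0,0],"translation":[1.25,0.63,0],"gripper":0},
  {"rot":[0,0,0],"translation":[1.55,0.76,0],"gripper":0},
  {"rot":[0,0,0],"translation":[1.8,0.83,0],"gripper":0},
])

```text
time: 3.82
tcp_pos: [0.5173, 0.2332, 0.0553]
ee_rot: [3.123, 0.341, -0.001]
contact_force: [-4.1, -3.2, 1.2]
width: 0.0004
grip_force: 1.7
```

Call:
drive_tool([
  {"rot":[0,0,0],"translation":[0.3,0.05,0],"gripper":0},
  {"rot":[0,0,0],"translation":[0.6,0.05,0],"gripper":0},
  {"rot":[0,0,0],"translation":[0.92,0.02,0],"gripper":0},
  {"rot":[0,0,0],"translation":[1.25,-0.1,0],"gripper":0},
  {"rot":[0,0,0],"translation":[1.56,-0.22,0],"gripper":0},
])

```text
time: 4.45
tcp_pos: [0.5568, 0.2278, 0.0555]
ee_rot: [-3.123, -0.342, -0.001]
contact_force: [-3.3, 0.0, -0.4]
width: 0.0006
grip_force: 1.3
```

Call:
drive_tool([
  {"rot":[0,0,0],"translation":[0.2,-0.15,0],"gripper":0},
  {"rot":[0,0,0],"translation":[0.4,-0.29,0],"gripper":0},
  {"rot":[0,0,0],"translation":[0.52,-0.43,0],"gripper":0},
  {"rot":[0,0,0],"translation":[0.63,-0.57,0],"gripper":0},
  {"rot":[0,0,0],"translation":[0.63,-0.57,0],"gripper":0},
])

```text
time: 5.08
tcp_pos: [0.5724, 0.2131, 0.0556]
ee_rot: [3.123, 0.341, 0.001]
contact_force: [0.9, -0.2, 0.0]
width: 0.0006
grip_force: 0.0
```

Run:
```python
from h import *
a=read_camera("top");b=read_camera("side")
cv2.imwrite("pics/s2.png",np.hstack([cv2.resize(a[165:300,140:300],None,fx=2.5,fy=2.5,interpolation=2),cv2.resize(b[205:340,240:400],None,fx=2.5,fy=2.5,interpolation=2)]))
print(read_state()["tcp_pos"])
```

```text
[0.57224623 0.21347392 0.0556268 ]
```

View pics/s2.png

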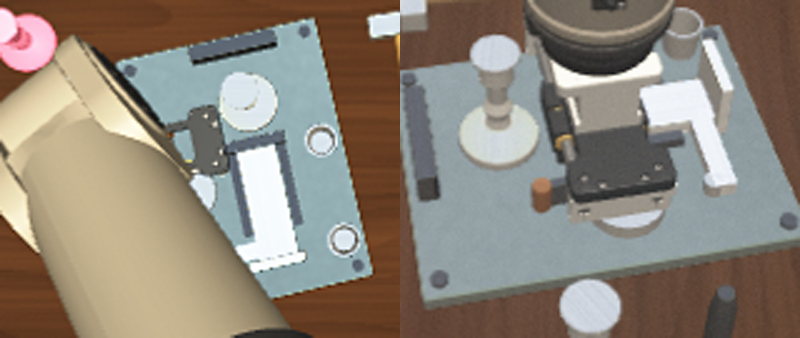

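The post shows at (541,183) in the side half (full-picture pixel about 296,278). The lever is nearly forward, and the candlestick and punch have not moved.

Run:
```python
from h import *
o=np.array([.5747,.1012]);y=.219;R=np.array([[np.cos(y),-np.sin(y)],[np.sin(y),np.cos(y)]])
b=cv2.imread("pics/s2.png")
for z in(.072,.078): print(z,R.T@(onz("side",240+141/2.5,205+182/2.5,z)[:2]-o))
for d in(0,.1,.2,.3): print(d,proj("side",np.r_[o+R@(np.array([-.03,.085])+.084*np.array([np.cos(d),np.sin(d)])),.072]))
```

```text
0.072 [0.05477675 0.09348216]
0.078 [0.05563205 0.09791446]
0 [295.95028149 274.22822086]
0.1 [297.00778878 277.66437807]
0.2 [298.50446721 281.04338912]
0.3 [300.43289356 284.3278226 ]
```

Call:
drive_tool([
  {"rot":[0,0,0],"translation":[0.1,-0.14,0],"gripper":0},
  {"rot":[0,0,0],"translation":[0.17,-0.28,0],"gripper":0},
  {"rot":[0,0,0],"translation":[0.17,-0.28,0],"gripper":0},
])

```text
time: 5.55
tcp_pos: [0.5764, 0.2062, 0.0554]
ee_rot: [3.123, 0.341, 0.0]
contact_force: [0.3, 0.1, 0.7]
width: 0.0003
grip_force: 0.0
```

Call:
drive_tool([
  {"rot":[0,0,0],"translation":[-0.1,0.5,0],"gripper":0},
  {"rot":[0,0,0],"translation":[-0.1,0.5,2],"gripper":0},
  {"rot":[0,0,0],"translation":[-0.1,0.5,4.5],"gripper":0},
  {"rot":[0,0,0],"translation":[-2,0.5,6],"gripper":0},
  {"rot":[0,0,0],"translation":[-4,0,6],"gripper":0},
])

```text
time: 6.18
tcp_pos: [0.4761, 0.2089, 0.2082]
ee_rot: [-3.121, -0.344, -0.008]
contact_force: [-1.0, 1.0, -0.6]
width: 0.0008
grip_force: 0.0
```

Call:
drive_tool([
  {"rot":[0,0,0],"translation":[-2,-3,0],"gripper":0},
  {"rot":[0,0,0],"translation":[-2,-6,0],"gripper":0},
  {"rot":[0,0,0],"translation":[-2,-9,0],"gripper":0},
  {"rot":[0,0,0],"translation":[-2,-11,0],"gripper":0},
  {"rot":[0,0,0],"translation":[-2,-11,0],"gripper":0},
])

```text
time: 6.8
tcp_pos: [0.4259, -0.0707, 0.2059]
ee_rot: [3.122, 0.339, 0.001]
contact_force: [0.5, 1.8, -0.2]
width: 0.0008
grip_force: 0.0
```

Run:
```python
from h import *
a=read_camera("top");b=read_camera("side")
cv2.imwrite("pics/top3.png",a);cv2.imwrite("pics/side3.png",b)
cv2.imwrite("pics/s3.png",np.hstack([cv2.resize(a[180:290,180:280],None,fx=4,fy=4,interpolation=2),cv2.resize(b[215:325,270:370],None,fx=4,fy=4,interpolation=2)]))
print(read_state()["tcp_pos"])
```

```text
[ 0.42597282 -0.07135241  0.20563518]
```

View pics/s3.png

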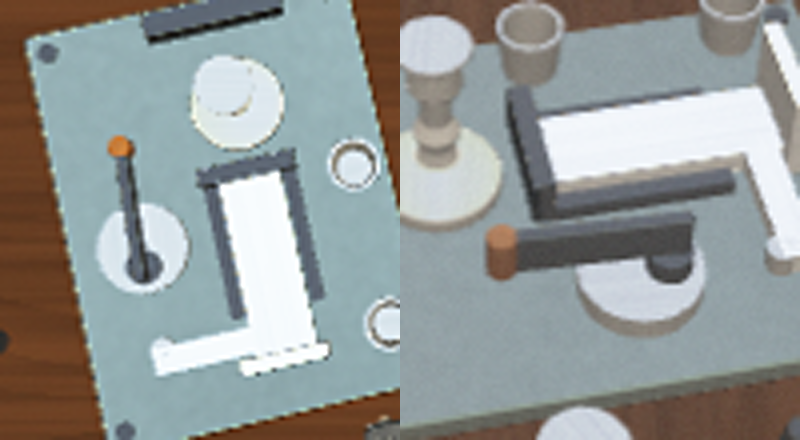

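The lever is now nearly forward: post at (120,146), pivot at (145,266) in the left half, post at (500,236) in the right. I'll triangulate the angle.

Run:
```python
from h import *
o=np.array([.5747,.1012]);y=.219;R=np.array([[np.cos(y),-np.sin(y)],[np.sin(y),np.cos(y)]])
def tri(pt,ps):
    c1,d1=ray("top",180+pt[0]/4,180+pt[1]/4);c2,d2=ray("side",270+ps[0]/4,215+ps[1]/4)
    k=np.linalg.lstsq(np.c_[d1,-d2],c2-c1,rcond=None)[0];a,b=c1+k[0]*d1,c2+k[1]*d2
    return (a+b)/2,np.linalg.norm(a-b)
X,e=tri((120,144),(500,233));print("post",R.T@(X[:2]-o),X[2],e)
for z in(.072,X[2]): print("post top z",z,R.T@(onz("top",210,180+144/4,z)[:2]-o))
print("post side .072",R.T@(onz("side",270+125*0+100/4,215+233/4,.072)[:2]-o))
# blade line in top image: dark pixels between pivot and post
a=cv2.imread("pics/top3.png");g=a.max(2)
ys,xs=np.where(g<125);k=(xs>207)&(xs<218)&(ys>219)&(ys<241)
P=np.array([onz("top",u,v,.068)[:2] for u,v in zip(xs[k],ys[k])]);P=(P-o)@R
vx,vy,x0,y0=cv2.fitLine(P.astype(np.float32),2,0,.01,.01).ravel();print("blade ang",np.arctan(vy/vx),"y at -.03",y0+(-.03-x0)*vy/vx,k.sum())
print("yaw from slide edges etc: plate rect", fixture(a))
X,e=tri((62,0),(0,0)) if 0 else (0,0)
```

```text
post [-0.02959125  0.11771305] 0.14233144861151303 0.1791847158040919
post top z 0.072 [0.05548211 0.0797613 ]
post top z 0.14233144861151303 [0.04618885 0.06981442]
post side .072 [0.05534357 0.08235747]
blade ang -0.03888607 y at -.03 0.08438573 76
yaw from slide edges etc: plate rect ((0.5717362761497498, 0.12161792069673538), (0.3066044747829437, 0.23678714036941528), 12.792730331420898)
```

The lever reads within about 0.04 rad of straight forward, which is good. Next I move behind the push plate.

Call:
drive_tool([
  {"rot":[0,0,0],"translation":[0.3,2.5,0],"gripper":0},
  {"rot":[0,0,0],"translation":[0.3,5,0],"gripper":0},
  {"rot":[0,0,0],"translation":[0.3,5.65,0],"gripper":0},
  {"rot":[0,0,0],"translation":[0.3,5.65,-2],"gripper":0},
  {"rot":[0,0,0],"translation":[0.3,5.65,-4],"gripper":0},
])

```text
time: 7.52
tcp_pos: [0.434, 0.0747, 0.1049]
ee_rot: [-3.122, -0.345, -0.004]
contact_force: [1.6, -0.0, -1.1]
width: 0.0004
grip_force: 0.0
```

Call:
drive_tool([
  {"rot":[0,0,0],"translation":[0,0,-1.2],"gripper":0},
  {"rot":[0,0,0],"translation":[0,0,-2.2],"gripper":0},
  {"rot":[0,0,0],"translation":[0,0,-2.2],"gripper":0},
])

```text
time: 7.9
tcp_pos: [0.4324, 0.074, 0.0494]
ee_rot: [-3.122, -0.345, 0.004]
contact_force: [0.3, 0.1, 0.2]
width: 0.0003
grip_force: 0.0
```

Run:
```python
from h import *
s=read_state();print(s["tcp_pos"],s["contact_force"])
o=np.array([.5747,.1012]);y=.219;R=np.array([[np.cos(y),-np.sin(y)],[np.sin(y),np.cos(y)]])
print(R.T@(s["tcp_pos"][:2]-o))
for x in(-.126,-.11,-.1,-.096):
    w=R@[x,0]+o; print(x,w.round(4),((w-s["tcp_pos"][:2])/.025).round(2))
```

```text
[0.43244974 0.07403807 0.0494105 ] [0.32044267 0.13071722 0.19978666]
[-0.14475366  0.00439121]
-0.126 [0.4517 0.0738] [ 0.77 -0.01]
-0.11 [0.4673 0.0773] [1.4  0.13]
-0.1 [0.4771 0.0795] [1.79 0.22]
-0.096 [0.481  0.0803] [1.94 0.25]
```

Call:
drive_tool([
  {"rot":[0,0,0],"translation":[0.5,0.0,0],"gripper":0},
  {"rot":[0,0,0],"translation":[0.75,0.02,0],"gripper":0},
  {"rot":[0,0,0],"translation":[0.95,0.06,0],"gripper":0},
  {"rot":[0,0,0],"translation":[1.1,0.09,0],"gripper":0},
  {"rot":[0,0,0],"translation":[1.25,0.12,0],"gripper":0},
])

```text
time: 8.52
tcp_pos: [0.4646, 0.0757, 0.0505]
ee_rot: [3.123, 0.342, -0.001]
contact_force: [-5.5, -0.8, 3.7]
width: 0.0007
grip_force: 2.7
```

Call:
drive_tool([
  {"rot":[0,0,0],"translation":[0.1,0.02,0],"gripper":0},
  {"rot":[0,0,0],"translation":[0.2,0.04,0],"gripper":0},
  {"rot":[0,0,0],"translation":[0.3,0.07,0],"gripper":0},
  {"rot":[0,0,0],"translation":[0.4,0.09,0],"gripper":0},
  {"rot":[0,0,0],"translation":[0.5,0.11,0],"gripper":0},
])

```text
time: 9.15
tcp_pos: [0.477, 0.0785, 0.0504]
ee_rot: [3.123, 0.342, -0.001]
contact_force: [-6.0, 0.6, 5.1]
width: 0.0006
grip_force: 2.7
```

Call:
drive_tool([
  {"rot":[0,0,0],"translation":[0.06,0.01,0],"gripper":0},
  {"rot":[0,0,0],"translation":[0.12,0.02,0],"gripper":0},
  {"rot":[0,0,0],"translation":[0.16,0.03,0],"gripper":0},
])

```text
time: 9.52
tcp_pos: [0.481, 0.0794, 0.0504]
ee_rot: [3.123, 0.342, -0.001]
contact_force: [-5.0, 0.7, 4.6]
width: 0.0004
grip_force: 2.6
```

Run:
```python
from h import *
b=read_camera("side");cv2.imwrite("pics/side4.png",b)
cv2.imwrite("pics/s4.png",cv2.resize(b[205:325,230:390],None,fx=4.5,fy=4.5,interpolation=2))
s=read_state();print(s["tcp_pos"],s["contact_force"])
```

```text
[0.48110796 0.07940778 0.05045145] [-4.68312547  0.05742992  3.17858216]
```

View pics/s4.png

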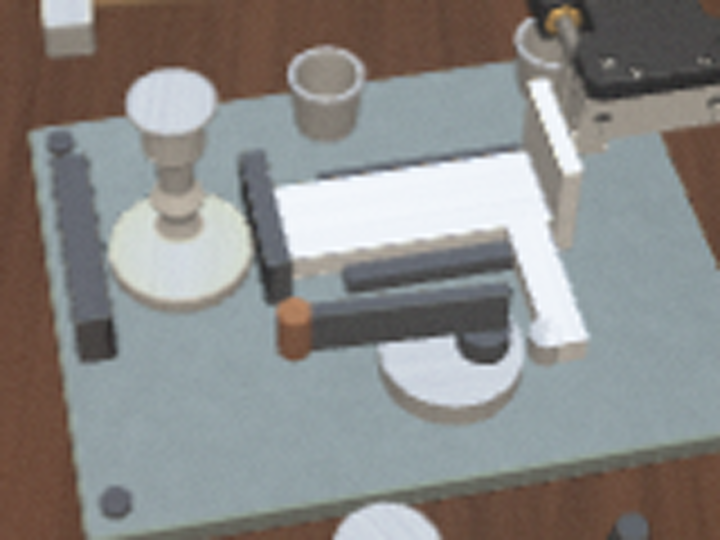

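The side view shows the jaw touching the foot at (255,240), with a gap of several mm still left to the fixed jaw. I'll keep pushing in small steps until the force rises at the stop.

Call:
drive_tool([
  {"rot":[0,0,0],"translation":[0.06,0.01,0],"gripper":0},
  {"rot":[0,0,0],"translation":[0.12,0.02,0],"gripper":0},
  {"rot":[0,0,0],"translation":[0.16,0.03,0],"gripper":0},
])

```text
time: 9.95
tcp_pos: [0.4826, 0.0795, 0.0501]
ee_rot: [3.122, 0.342, -0.008]
contact_force: [-22.8, -2.4, 20.2]
width: 0.0005
grip_force: 11.5
```

Call:
drive_tool([
  {"rot":[0,0,0],"translation":[0.05,0.01,0],"gripper":0},
  {"rot":[0,0,0],"translation":[0.1,0.02,0],"gripper":0},
])

```text
time: 10.2
tcp_pos: [0.4827, 0.0793, 0.0497]
ee_rot: [3.121, 0.342, -0.015]
contact_force: [-37.4, -5.0, 33.6]
width: 0.0005
grip_force: 19.0
```

The slide hit a hard stop where home is predicted. I'll back off, raise the tool and check.

Call:
drive_tool([
  {"rot":[0,0,0],"translation":[-0.6,-0.12,0],"gripper":0},
  {"rot":[0,0,0],"translation":[-1.5,-0.3,0],"gripper":0},
  {"rot":[0,0,0],"translation":[-1.5,-0.3,2],"gripper":0},
  {"rot":[0,0,0],"translation":[-1.5,-0.3,4],"gripper":0},
  {"rot":[0,0,0],"translation":[-1.5,-0.3,6],"gripper":0},
])

```text
time: 10.82
tcp_pos: [0.4504, 0.0731, 0.2023]
ee_rot: [-3.123, -0.342, -0.002]
contact_force: [0.3, -1.0, 0.6]
width: 0.0007
grip_force: 0.0
```

Call:
drive_tool([
  {"rot":[0,0,0],"translation":[0,-2.4,0.5],"gripper":0},
  {"rot":[0,0,0],"translation":[0,-4.8,0.5],"gripper":0},
  {"rot":[0,0,0],"translation":[0,-7,0.5],"gripper":0},
  {"rot":[0,0,0],"translation":[0,-7,0.5],"gripper":0},
])

```text
time: 11.32
tcp_pos: [0.4501, -0.1059, 0.2131]
ee_rot: [3.123, 0.332, 0.001]
contact_force: [-0.0, 2.5, -0.2]
width: 0.0008
grip_force: 0.0
```

Run:
```python
from h import *
a=read_camera("top");b=read_camera("side")
cv2.imwrite("pics/s5.png",np.hstack([cv2.resize(a[170:300,165:295],None,fx=3,fy=3,interpolation=2),cv2.resize(b[205:335,240:370],None,fx=3,fy=3,interpolation=2)]))
s=read_state();print(s["tcp_pos"],s["contact_force"])
o=np.array([.5747,.1012]);y=.219;R=np.array([[np.cos(y),-np.sin(y)],[np.sin(y),np.cos(y)]])
for n,x,yy,z in(("plate top ctr home",-.083,0,.075),("post",.054,.085,.072),("candle",.094,0,.016)):
    w=np.r_[R@[x,yy]+o,z];u=proj("top",w);v=proj("side",w)
    print(n,((u-[165,170])*3).round(),((v-[240,205])*3+[390,0]).round())
```

```text
[ 0.45049722 -0.10212708  0.21305648] [0.77643994 0.44190312 0.13265855]
plate top ctr home [251. 266.] [729.  78.]
post [130. 141.] [558. 208.]
candle [217.  88.] [480. 170.]
```

View pics/s5.png

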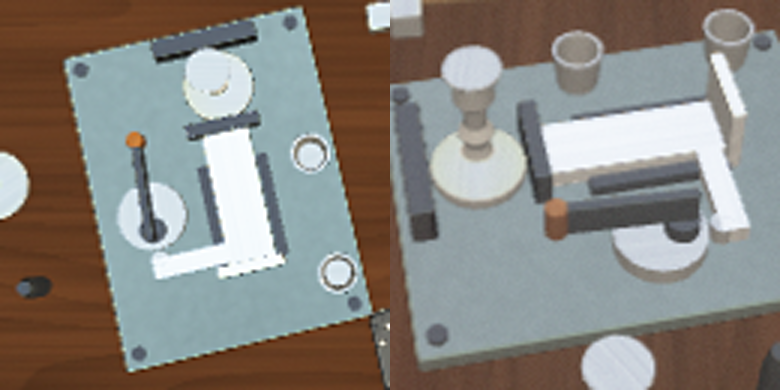

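The final views show the push plate at its predicted home spot (251,266), the candlestick upright between the jaws at (217,88), and the lever forward with its post at (135,141). The bystanders haven't moved, and the robot is clear.

```bash
python3 -c "
from plant import *
print(hand_in())"
```

```text
the job is handed in; nothing more can be done
None
```

I turned the cam lever to straight forward (within about 0.05 rad by camera), then pushed the slide until it hit its hard stop at the predicted home position. The candlestick is upright between the jaws, no bystander in the final views had moved, and I handed the job in at about 11 s of robot time with the arm clear.

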